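Load a dental instrument cassette in numbered order

TASK

Finish loading the instrument cassette in the order of its dot tags: first the blue mirror into the pocket tagged with one dot, then the green probe into two dots, and last the yellow spatula into three. Lay each one fully down in both rails of its pocket, its handle centred over the two rails and its working end pointing away from the tags, and let go of it. Leave the red scaler lying in the four-dot pocket, and the grey instrument and everything else on the counter where they are.

Things in the scene. Friction and masses are not known exactly. Their poses are not given: they have to be found in the camera images.
- mirror_c (a point): Centre of the handle of the loose blue instrument (25-50 g, balanced here). Handle: bar 104 mm long along x, 14 x 14 mm, this point half-way along and half-way up (7 mm). A thin neck and a round tilted mirror 22 mm across reach 110 mm along +x, a steel stub 61 mm along -x. z up. Starts flat on the white mat.
- mirror_tip (a point): The working end of the blue instrument, 105 mm along its +x from the handle's centre.
- probe_c (a point): Centre of the handle of the loose green instrument (25-50 g, balanced here). Handle: bar 104 mm long along x, 14 x 14 mm, this point half-way along and half-way up (7 mm). A thin neck and a hooked probe point reach 110 mm along +x, a steel stub 61 mm along -x. z up. Starts flat on the white mat.
- probe_tip (a point): The working end of the green instrument, 105 mm along its +x from the handle's centre.
- spatula_c (a point): Centre of the handle of the loose yellow instrument (25-50 g, balanced here). Handle: bar 104 mm long along x, 14 x 14 mm, this point half-way along and half-way up (7 mm). A thin neck and a flat paddle 11 mm wide reach 110 mm along +x, a steel stub 61 mm along -x. z up. Starts flat on the white mat.
- spatula_tip (a point): The working end of the yellow instrument, 105 mm along its +x from the handle's centre.
- scaler_c (a point): Centre of the handle of the loose red instrument (25-50 g, balanced here). Handle: bar 104 mm long along x, 14 x 14 mm, this point half-way along and half-way up (7 mm). A thin neck and a sideways curved scaler hook reach 110 mm along +x, a steel stub 61 mm along -x. z up. It already lies in the four-dot pocket and stays there.
- scaler_tip (a point): The working end of the red instrument, 105 mm along its +x from the handle's centre.
- pocket1 (a point): Pocket one: where the handle's centre rests when fully down in the pocket whose tag has one black dot; 29 mm above the table. x level along the pocket, away from the tag (a white 38 mm plate 93 mm along -x); z up. Black rails 28 mm to either side along x, tops 7 mm below; prongs at y +/-9 mm, upright to 5 mm above this point, then flaring to 28 mm apart at 14 mm above.
- pocket2 (a point): Pocket two: where the handle's centre rests when fully down in the pocket whose tag has two black dots; 29 mm above the table. x level along the pocket, away from the tag (a white 38 mm plate 93 mm along -x); z up. Black rails 28 mm to either side along x, tops 7 mm below; prongs at y +/-9 mm, upright to 5 mm above this point, then flaring to 28 mm apart at 14 mm above.
- pocket3 (a point): Pocket three: where the handle's centre rests when fully down in the pocket whose tag has three black dots; 29 mm above the table. x level along the pocket, away from the tag (a white 38 mm plate 93 mm along -x); z up. Black rails 28 mm to either side along x, tops 7 mm below; prongs at y +/-9 mm, upright to 5 mm above this point, then flaring to 28 mm apart at 14 mm above.
- pocket4 (a point): Pocket four: where the handle's centre rests when fully down in the pocket whose tag has four black dots (2 x 2); 29 mm above the table. x level along the pocket, away from the tag (a white 38 mm plate 93 mm along -x); z up. Black rails 28 mm to either side along x, tops 7 mm below; prongs at y +/-9 mm, upright to 5 mm above this point, then flaring to 28 mm apart at 14 mm above.
- cassette: Fixed steel cassette, low tray 236 mm (x) by 220 mm (y), floor 4 mm thick, side rims 16 mm high; origin at the middle of its underside. Two 8 mm thick rails across it carry four parallel pockets at y = -75, -25, 25, 75 mm, all along x, 18 mm wide; the four dot tags lie in a row at its -x end, in any order.
- mat: White paper-covered mat, fixed, 270 (x) by 280 (y) by 3 mm; origin at the middle of its underside. Blue, green, yellow and grey instruments lie on it side by side in any order, about 70 mm apart, some head to tail.
- spare_c (a point): Centre of the handle of the grey instrument, same shape and size as the others; it lies among them and stays where it is.
- cup_c (a point): Middle of a white cup, 70 mm across, 85 mm high, 42 mm above its foot. Bystander.
- bottle_c (a point): Middle of a white bottle, 60 mm across, 150 mm high, 75 mm above its foot. Bystander.
- dappen_c (a point): Middle of a small amber glass dish, 40 mm across, 24 mm high, beyond the instruments' ends on or by the mat. Bystander.
- handpiece_c (a point): A dental handpiece lying between mat and cassette, about 140 mm long (x), 20 mm thick; this point is 9 mm above its underside, 73 mm from its rear end. Bystander.
- jar_c (a point): Middle of a white jar with an orange lid, 64 mm across, 70 mm high, 35 mm above its foot. Bystander.

How it is judged:
By the outcome, as a careful person would: the job done as asked, in the order asked, and still so for the second after the job is handed in, with the robot touching nothing.
It also fails if it takes over 70 s, if anything falls off the work surface, if the arm or the gripper's body presses on something with over 40 N, if the wrist force passes 120 N, or if a joint passes its speed limit or range.

ROBOT

A 6-joint arm with a two-finger parallel gripper is mounted at the origin on the work surface. World frame = base frame: x ahead of the robot, y to its left, z up, the work surface at z = 0. Lengths are in m, angles in rad, forces in N, time in s.
With the tool pointing down it reaches from about 0.35 to 0.775 m from the base axis. Payload 7.3 kg.
Tool frame: the origin (TCP) lies at the very end of the fingers, on their centre line; the grasp point (between the pads) lies 19 mm behind it; z points along the fingers, y is the line along which they close (so a half turn about z gives the same grasp; the last joint's range is limited). The gripper opens to 92 mm and grips with 3 to 60 N. Pads are 19 mm wide; open, the fingers measure 130 mm over their backs; the gripper's body (75 mm by 190 mm) begins 47 mm behind the grasp point.
Start: joints at [-1.306, 0.342, 1.524, -0, 1.275, -0.146], TCP at [0.21, -0.481, 0.227] pointing down, gripper open.
Joint ranges: [-2.53, 2.53], [-0.77, 2.02], [0.04, 2.7], [-1, 4.14], [0.28, 2.66], [-3.11, 3.11]. Speed limits (rad/s): [2.57, 2.57, 3.14, 3.14, 3.14, 3.14].

INTERFACE

Orientations are given as [roll, pitch, yaw] about the fixed x, y, z axes, in that order (R = Rz(yaw) Ry(pitch) Rx(roll)).
In Python, from cell import * gives the robot as it stands.
- The arm moves only by the tool step_arm, never from a script. Its argument "commands" is a list of rows, each a list of 7 numbers: the opening, from 0 (shut) to 1 (fully open), then the shift along the world's x, y, z in cm, then the turn, a rotation vector about the world's x, y, z in rad. A call has 1 to 5 rows; each row is the pose to reach, as a shift and turn from the pose commanded when the call began; what a row does not reach only later rows make up. A row lasts 1/12 s, in which the tool goes at most 41.7 mm and 7.16 degrees, less where a joint would pass 70% of its speed; a pose out of reach is approached as far as the arm can. A call with a gripper value outside its range is refused whole. The fingers move at their own pace and stop on an object; "grip_force" is the grip in N (left out, the last holds). Time passes only in rows, so rows that repeat a pose let the fingers close. It gives the time, the measured TCP pose, the force, the opening and the grip force at its end, in the units of the state.
- observe(): the state, without advancing time (a new reading comes with each control period).
- read_camera(name): name is "scene" or "side" or "wrist"; returns the picture (400x640x3 uint8, red, green, blue); there is no depth.
- camera_model(name): a dict with "vfov" (degrees; the focal length in pixels is half the picture's height over the tangent of half this angle, whatever the lens; pixels are square), "cx", "cy" (the principal point, pixels), "world_to_cam" (4x4, takes a point from world to camera coordinates). Camera axes: x right, y up, looking along -z (the intrinsics and any distortion apply to the point x, -y, -z); pixel columns grow to the right and rows downward; lengths in m; the calibration is good to about 2 mm. A picture is of the moment at which its call begins: read the wrist's pose just before it. camera_model takes no time and is no camera call; for the wrist camera it gives the pose at the moment of the call.
- hand_in(): hands the job in; it is judged then, once.
The state is a dict: "time": time; "qpos": joint angles; "qvel": joint speeds; "joint_efforts": joint torques, N m; "tool_pos": TCP position; "tool_rot": TCP orientation; "contact_force": force on the tool from outside, world axes, zero at the start; "torque": the same for the moment, N m; "opening": finger opening in m; "grip_force": force on a finger pad.
Only numpy, scipy, OpenCV 4.12 (cv2) and the standard library are available. Lean on these libraries where they do the work, as an engineer would, in place of code of your own. Each camera call takes 0.05 s, during which the arm holds its last target. There are 200 camera calls.

## Working session

There is one attempt and no reset: what is moved stays moved. The work goes in short steps, Python scripts to look and compute and a tool call to move; the robot and the scene stay as the last step left them, time stands still between calls to the robot, and variables do not carry over. Pictures are saved under pics/ and viewed, at most 10 in all, crops included, and the job is handed in when it is done.

Besides the shell and the picture viewer there is one more tool, called after "Emit:" as a command line: name --pt "numbers of a row" for each row, then --argument value for the rest. step_arm: Moves the arm, as the interface text tells. Its arguments: {"type":"object","properties":{"commands":{"type":"array"},"grip_force":{"type":"number"}},"required":["commands"]}

```bash
mkdir -p pics; ls
python3 - <<'E'
from cell import *
import cv2,numpy as np
for n in("scene","side"):
    im=read_camera(n);cv2.imwrite(f"pics/{n}0.png",im[:,:,::-1])
    m=camera_model(n);print(n,{k:(np.round(v,3).tolist()) if k=="world_to_cam" else v for k,v in m.items()})
print(observe())
E
```

```text
pics
scene {'vfov': 48.2683085017697, 'cx': 315.7225615943936, 'cy': 201.16153130322206, 'world_to_cam': [[0.088, 0.996, 0.017, -0.078], [-0.717, 0.051, 0.695, 0.394], [0.691, -0.073, 0.719, -1.412], [0.0, 0.0, 0.0, 1.0]]}
side {'vfov': 57.56307779221209, 'cx': 326.6390577017956, 'cy': 206.91642236775712, 'world_to_cam': [[0.94, -0.341, -0.011, -0.544], [0.216, 0.568, 0.794, -0.18], [-0.265, -0.749, 0.607, -0.703], [0.0, 0.0, 0.0, 1.0]]}
{'time': 0.1, 'qpos': array([-1.30596810e+00,  3.42643826e-01,  1.52489572e+00, -2.17368499e-05,
        1.27541602e+00, -1.45993779e-01]), 'qvel': array([-0.00108103, -0.00176195, -0.00167151,  0.00032445,  0.00131297,
        0.00092927]), 'joint_efforts': array([ 1.43071928e-03, -4.32004452e+01, -2.44694549e+01,  7.18608429e-02,
        5.26282412e-02, -4.81421068e-05]), 'tool_pos': array([ 0.20958833, -0.48096006,  0.22612825]), 'tool_rot': array([-3.14024122e+00, -1.77704854e-04,  4.10828233e-01]), 'contact_force': array([ 0.49143044, -0.15679185, -1.04944833]), 'torque': array([ 0.01068242, -0.04047685, -0.05708641]), 'grip_force': 0.0, 'opening': 0.09191764370832624}
```

View pics/scene0.png

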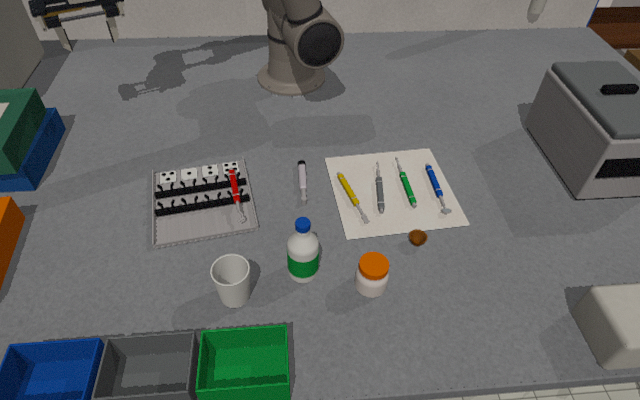

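View pics/side0.png

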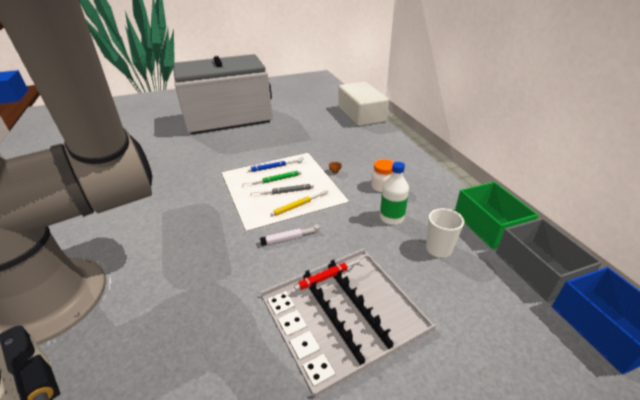

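```bash
cat > h.py <<'E'
from cell import *
import cv2,numpy as np
def ray(m,u,v):
    f=200/np.tan(np.radians(m["vfov"]/2));T=np.array(m["world_to_cam"])
    d=T[:3,:3].T@np.array([(u-m["cx"])/f,-(v-m["cy"])/f,-1.]);return -T[:3,:3].T@T[:3,3],d
def pix2w(m,u,v,z):
    o,d=ray(m,u,v);return o+d*(z-o[2])/d[2]
def w2pix(m,p):
    f=200/np.tan(np.radians(m["vfov"]/2));c=np.array(m["world_to_cam"])@np.r_[p,1.]
    return np.array([m["cx"]-f*c[0]/c[2],m["cy"]+f*c[1]/c[2]])
HUE={"blue":(105,120),"green":(55,80),"yellow":(22,32),"red":(0,6)}
def blobs(im,c,minarea=40,smin=150):
    h=cv2.cvtColor(im,cv2.COLOR_RGB2HSV);lo,hi=HUE[c]
    k=cv2.inRange(h,(lo,smin,50),(hi,255,255))
    n,l,s,ce=cv2.connectedComponentsWithStats(k)
    return [(s[i],ce[i],(l==i)) for i in range(1,n) if s[i,4]>=minarea]
def handle(m,mask,z):
    """centre, length, yaw of the mask's min-area box, projected to height z"""
    v,u=np.nonzero(mask);o,d0=ray(m,0,0)
    P=np.array([pix2w(m,a,b,z)[:2] for a,b in zip(u,v)])
    (c,s,a)=cv2.minAreaRect((P*1000).astype(np.float32))
    if s[0]<s[1]: a+=90;s=s[::-1]
    a=(a+90)%180-90
    return np.round(c,1),np.round(s,1),round(a,1)
E
python3 - <<'E'
from h import *
ims={}
for n in("scene","side"):
    m=camera_model(n);im=cv2.imread(f"pics/{n}0.png")[:,:,::-1].copy();ims[n]=im
    for c in HUE:
        for s,ce,k in blobs(im,c):
            z=.010 if c!="red" else .029
            print(n,c,s.tolist(),ce.round(0),*handle(m,k,z))
a=cv2.resize(ims["side"][250:400,250:440],None,fx=4,fy=4,interpolation=2)[:600]
cv2.imwrite("pics/tags.png",a[:,:,::-1])
b=cv2.resize(ims["scene"][140:250,140:260],None,fx=5,fy=5,interpolation=2);
cv2.imwrite("pics/tags2.png",b[:,:,::-1])
E
```

```text
scene blue [0, 108, 65, 84, 2015] [ 36. 155.] [ 311.5 -663. ] [334.   98.2] -0.1
scene blue [427, 170, 13, 20, 110] [433. 179.] [508.2 317.8] [66.5 14.4] 0.5
scene blue [295, 217, 15, 16, 199] [302. 224.] [629.1  -6.9] [43.1 30.6] -4.2
scene blue [0, 338, 104, 62, 5624] [ 50. 370.] [ 916.5 -447.2] [162.  106.2] 89.8
scene green [401, 177, 12, 20, 110] [407. 186.] [527.5 248.7] [64.7 13.6] 2.5
scene green [288, 254, 31, 24, 432] [303. 267.] [738.6 -10.7] [62.7 53.5] -89.6
scene green [195, 324, 95, 76, 6551] [243. 364.] [ 929.8 -127. ] [152.2 132. ] -90.0
scene yellow [338, 174, 21, 32, 185] [348. 189.] [526.2 107.7] [108.2  15.5] 14.9
scene red [230, 174, 9, 20, 107] [234. 184.] [ 509.3 -156.8] [64.2 14.3] 9.6
side blue [0, 71, 28, 32, 699] [11. 87.] [-428.6 1463.9] [516.6  98.6] -74.3
side blue [258, 163, 22, 7, 74] [268. 166.] [513.6 322.8] [65.8 18. ] 1.0
side blue [393, 162, 11, 11, 102] [398. 167.] [865.6 180.5] [57.8 28.9] 60.6
side blue [552, 267, 88, 107, 5924] [604. 315.] [ 980.4 -403.2] [183.6 173.1] 0.1
side green [270, 173, 23, 8, 77] [281. 176.] [532.6 254. ] [65.2 17.5] 3.1
side green [456, 182, 82, 67, 2904] [492. 211.] [980.3 -87.2] [211.  180.9] -89.8
side green [381, 198, 26, 20, 364] [393. 208.] [760.   11.8] [75.7 60.9] 59.5
side yellow [275, 197, 36, 18, 182] [292. 205.] [527.1 111.9] [102.1  20. ] 15.2
side red [340, 263, 7, 8, 44] [343. 266.] [ 561.3 -145. ] [19. 12.] 68.4
side red [299, 265, 41, 24, 359] [320. 277.] [ 509.  -154.3] [87.5 26.6] 10.0
```

View pics/tags.png

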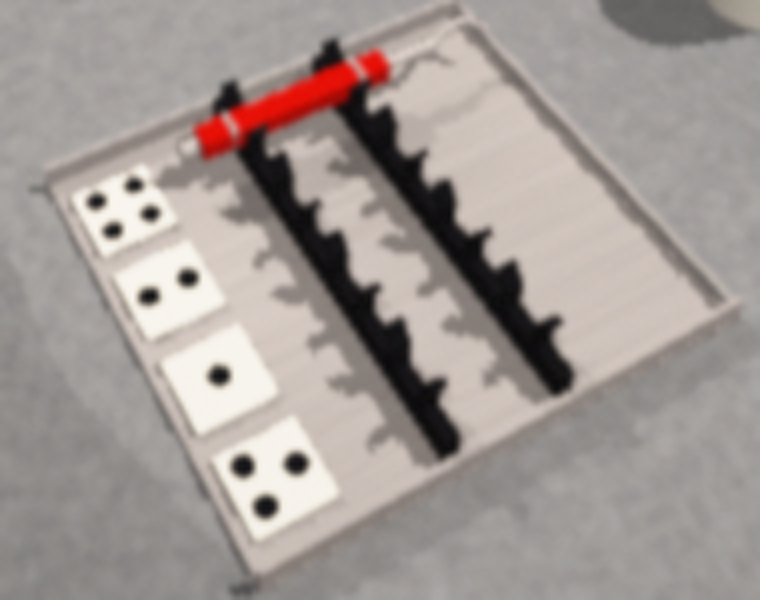

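The tags seen from +y are 4, 2, 1, 3, and the scaler lies in the four-dot pocket. The red, blue and yellow tips point to +x; the green tip points to -x. I'll move over the cassette to look from near.

Emit:
step_arm --pt "1 12 13 4 0 0 -0.24" --pt "1 12 13 4 0 0 -0.24" --pt "1 12 13 4 0 0 -0.24" --pt "1 12 13 4 0 0 -0.24" --pt "1 12 13 4 0 0 -0.24"

```text
time: 0.52
tool_pos: [0.3319, -0.3483, 0.2677]
tool_rot: [-3.142, -0.002, 0.173]
contact_force: [-1.0, -1.0, 0.7]
opening: 0.0916
grip_force: 0.0
```

Emit:
step_arm --pt "0.45 13 12 4 0 0 0" --pt "0.45 13 12 4 0 0 0" --pt "0.45 13 12 4 0 0 0" --pt "0.45 13 12 4 0 0 0" --pt "0.45 13 12 4 0 0 0"

```text
time: 0.93
tool_pos: [0.4627, -0.2278, 0.3077]
tool_rot: [-3.141, -0.002, 0.174]
contact_force: [-0.7, 0.9, -0.5]
opening: 0.063
grip_force: 0.0
```

Run:
```python
from h import *
o=observe();m=camera_model("wrist");im=read_camera("wrist");cv2.imwrite("pics/w1.png",im[:,:,::-1])
np.save("w1.npy",m["world_to_cam"]);print(o["time"],o["tool_pos"],o["tool_rot"],m)
for s,ce,k in blobs(im,"red"): print(s,ce,*handle(m,k,.029+.007))
```

```text
0.9333 [ 0.46271283 -0.22784064  0.30772522] [-3.14147772e+00 -2.40045088e-03  1.74326576e-01] {'vfov': 68.38841392482675, 'cx': 318.0642129814453, 'cy': 197.8665375648576, 'world_to_cam': array([[ 1.72995736e-01, -9.84922563e-01, -1.43971701e-04,
        -3.04873651e-01],
       [ 9.53214648e-01,  1.67463219e-01, -2.51670230e-01,
        -3.50518353e-01],
       [ 2.47899797e-01,  4.34006405e-02,  9.67813037e-01,
        -5.73580208e-01],
       [ 0.00000000e+00,  0.00000000e+00,  0.00000000e+00,
         1.00000000e+00]])}
[270  85  10  12 101] [274.01980198  90.55445545] [ 559.1 -150. ] [14.3 12.4] 10.0
[269  99  12  49 487] [274.81724846 122.37782341] [ 515.5 -156.3] [66.3 15.4] 8.1
[271 150  10  10  94] [275.59574468 154.35106383] [ 472.2 -163.7] [13.4 13. ] -80.0
```

View pics/w1.png

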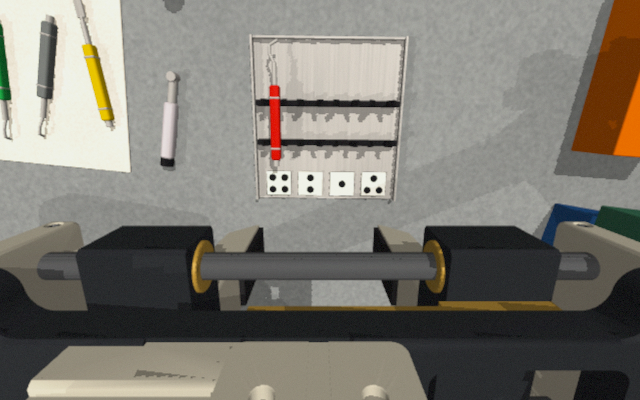

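Run:
```python
from h import *
im=cv2.imread("pics/w1.png")[:,:,::-1].copy();m=camera_model("wrist")
m["world_to_cam"]=np.load("w1.npy")
g=cv2.cvtColor(im,cv2.COLOR_RGB2GRAY);h=cv2.cvtColor(im,cv2.COLOR_RGB2HSV)
k=((g>225)).astype(np.uint8);k[:165]=0;k[205:]=0;k[:,:255]=0;k[:,400:]=0
k=cv2.morphologyEx(k,cv2.MORPH_CLOSE,np.ones((7,7)))
n,l,s,ce=cv2.connectedComponentsWithStats(k)
P=[]
for i in range(1,n):
    if s[i,4]>200:
        P.append(pix2w(m,*ce[i],.005)[:2]*1000);print(s[i],ce[i],*handle(m,l==i,.005))
P=np.array(P);P=P[P[:,1].argsort()]
print(P,np.diff(P,axis=0))
# rails: dark rows in columns at mid of pockets, near side face top
for col in(300,330,360,390): print(col,[(r,int(g[r,col])) for r in range(94,152) if g[r,col]<70])
# cassette outline corners
for uv in((251,37),(407,38),(393,199),(258,199)): print(uv,pix2w(m,*uv,.016)*1000)
```

```text
[267 171  23  23 499] [278.36472946 182.24448898] [ 425.4 -170.1] [35.8 35.4] 10.0
[299 172  23  23 520] [310.10384615 182.80961538] [ 432.5 -220.3] [35.9 35.5] 10.0
[330 172  24  23 496] [341.37298387 183.46975806] [ 440.9 -270. ] [36.  35.8] 8.7
[362 172  24  23 502] [372.90438247 183.24302789] [ 450.  -319.9] [36.5 35.9] -80.0
[[ 449.7552914  -319.66092916]
 [ 440.66001699 -270.02744435]
 [ 433.06141758 -220.54556433]
 [ 425.18785939 -170.40047106]] [[-9.09527441 49.6334848 ]
 [-7.59859941 49.48188002]
 [-7.87355818 50.14509327]]
300 [(100, 20), (101, 26), (102, 21), (103, 23), (104, 23), (105, 23), (140, 27), (141, 27), (142, 22), (143, 13), (144, 21), (145, 22)]
330 [(101, 53), (102, 31), (103, 33), (104, 35), (105, 31), (106, 63), (140, 44), (141, 28), (142, 29), (143, 31), (144, 30)]
360 [(101, 60), (102, 33), (103, 33), (104, 28), (105, 35), (106, 22), (140, 64), (141, 31), (142, 32), (143, 33), (144, 29), (145, 66)]
390 [(101, 24), (102, 25), (103, 24), (104, 26), (105, 19), (106, 24), (141, 15), (142, 25), (143, 28), (144, 19), (145, 25), (146, 17)]
(251, 37) [ 624.34602767 -105.52418952   16.        ]
(407, 38) [ 660.51517826 -318.74430153   16.        ]
(393, 199) [ 432.27972501 -354.14263929   16.        ]
(258, 199) [ 395.27363304 -143.50160083   16.        ]
```

Seen from above: red at (275,122), with plates 4/2/1/3 left to right at row 183. Their spacing is about 50 mm and the cassette yaw is about 9.35°. Next I'll look at the mat.

Emit:
step_arm --pt "0.45 0 20 0 0 0 -0.1" --pt "0.45 0 20 0 0 0 -0.1" --pt "0.45 0 20 0 0 0 -0.1" --pt "0.45 0 20 0 0 0 -0.1" --pt "0.45 0 20 0 0 0 -0.1"

```text
time: 1.4
tool_pos: [0.4587, -0.0293, 0.3064]
tool_rot: [-3.141, 0.001, 0.071]
contact_force: [1.1, -0.0, 0.0]
opening: 0.0412
grip_force: 0.0
```

Emit:
step_arm --pt "0.45 0 20 0 0 0 -0.07" --pt "0.45 0 20 0 0 0 -0.07" --pt "0.45 0 20 0 0 0 -0.07" --pt "0.45 0 20 0 0 0 -0.07" --pt "0.45 0 20 0 0 0 -0.07"

```text
time: 1.82
tool_pos: [0.4589, 0.1708, 0.3064]
tool_rot: [3.142, 0.001, 0.001]
contact_force: [-0.4, -0.0, 0.4]
opening: 0.0415
grip_force: 0.0
```

Run:
```python
from h import *
o=observe();m=camera_model("wrist");im=read_camera("wrist");cv2.imwrite("pics/w2.png",im[:,:,::-1])
print(o["time"],o["tool_pos"],o["tool_rot"])
for c in HUE:
    if c!="red":
        for s,ce,k in blobs(im,c): print(c,s.tolist(),ce,*handle(m,k,.017))
```

```text
1.8167 [0.45892019 0.17075268 0.30635553] [3.14158229e+00 7.63566271e-04 1.35619860e-03]
blue [213, 94, 10, 11, 102] [217.43137255  99.26470588] [556.3 315.9] [14.4 13. ] -4.7
blue [214, 107, 14, 46, 430] [220.24883721 129.70232558] [512.8 315.5] [65.1 14.2] 0.6
blue [219, 155, 9, 10, 80] [223.05   159.8375] [469. 315.] [14.6 12.2] -4.5
green [259, 81, 9, 10, 87] [262.95402299  85.64367816] [574.9 249.2] [12.1 11.9] 0.1
green [260, 94, 12, 47, 408] [265.50490196 116.47303922] [531.  247.4] [65.3 12.8] 2.2
green [264, 143, 9, 10, 83] [268.04819277 147.1686747 ] [487.1 245.7] [13.8 12.1] -2.2
yellow [349, 85, 11, 12, 100] [353.79  90.38] [568.3 118.9] [14.3 13.4] 13.4
yellow [352, 98, 18, 46, 432] [360.5462963  120.56481481] [525.8 107.6] [66.4 13.7] 15.2
yellow [362, 145, 11, 11, 83] [367.10843373 149.89156627] [483.3  96.2] [14.3 13.2] 14.0
```

View pics/w2.png

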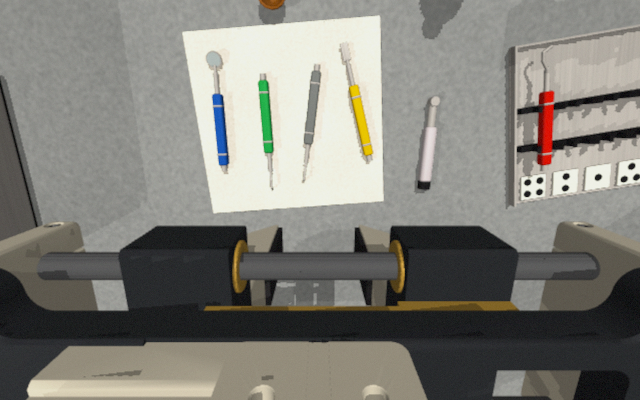

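Handles: blue (220,130), green (265,116), yellow (360,121). Green's thin hook points toward the robot. Picking blue.

Emit:
step_arm --pt "0.45 5.4 14.5 -10 0 0 0.01" --pt "0.45 5.4 14.5 -10 0 0 0.01" --pt "0.45 5.4 14.5 -10 0 0 0.01" --pt "0.45 5.4 14.5 -10 0 0 0.01" --pt "0.45 5.4 14.5 -10 0 0 0.01"

```text
time: 2.28
tool_pos: [0.5131, 0.3158, 0.2023]
tool_rot: [3.14, 0.005, 0.012]
contact_force: [-0.1, -0.8, 0.9]
opening: 0.0412
grip_force: 0.0
```

Emit:
step_arm --pt "0.45 0 0 -4 0 0 0" --pt "0.45 0 0 -8 0 0 0" --pt "0.45 0 0 -12 0 0 0" --pt "0.45 0 0 -14 0 0 0" --pt "0.45 0 0 -14 0 0 0"

```text
time: 2.7
tool_pos: [0.5103, 0.3113, 0.0609]
tool_rot: [3.137, 0.011, 0.01]
contact_force: [-0.1, -1.1, 0.3]
opening: 0.0415
grip_force: 0.0
```

Run:
```python
from h import *
o=observe();m=camera_model("wrist");im=read_camera("wrist");cv2.imwrite("pics/w3.png",im[:,:,::-1])
print(o["time"],o["tool_pos"],o["tool_rot"])
for s,ce,k in blobs(im,"blue"): print(s.tolist(),ce,*handle(m,k,.017))
```

```text
2.7 [0.51030219 0.31128533 0.06087611] [3.13668961 0.01052604 0.0103517 ]
[299, 141, 19, 23, 414] [308.04589372 152.58695652] [556.7 317.9] [14.9 12.4] 0.5
[300, 169, 18, 84, 1467] [308.70279482 209.6325835 ] [513.6 317.5] [62.8 12.3] 0.5
```

Emit:
step_arm --pt "0.45 0.3 0.7 -2 0 0 0" --pt "0.45 0.3 0.7 -4 0 0 0" --pt "0.45 0.3 0.7 -5 0 0 0" --pt "0.45 0.3 0.7 -5.4 0 0 0" --pt "0.45 0.3 0.7 -5.4 0 0 0"

```text
time: 3.17
tool_pos: [0.517, 0.3205, 0.0133]
tool_rot: [3.142, -0.0, 0.011]
contact_force: [-0.1, 0.6, -0.4]
opening: 0.041
grip_force: 0.0
```

Emit:
step_arm --pt "0.45 0 0 0 0 0 0" --pt "0.45 0 0 0 0 0 0"

```text
time: 3.33
tool_pos: [0.5176, 0.3209, 0.0143]
tool_rot: [-3.141, -0.002, 0.011]
contact_force: [0.4, 0.1, -0.3]
opening: 0.0412
grip_force: 0.0
```

Emit:
step_arm --pt "0.45 -0.4 -0.3 -0.4 0 0 0" --pt "0.45 -0.4 -0.3 -0.8 0 0 0" --pt "0.45 -0.4 -0.3 -0.8 0 0 0" --pt "0.45 -0.4 -0.3 -0.8 0 0 0"

```text
time: 3.67
tool_pos: [0.5124, 0.3175, 0.0046]
tool_rot: [3.141, 0.001, 0.011]
contact_force: [-0.8, -0.6, -0.8]
opening: 0.0412
grip_force: 0.0
```

Emit:
step_arm --pt "0.1 0 0 0 0 0 0" --pt "0.1 0 0 0 0 0 0" --pt "0.1 0 0 0 0 0 0" --pt "0.1 0 0 0 0 0 0" --pt "0.1 0 0 0 0 0 0" --grip_force 20

```text
time: 4.08
tool_pos: [0.5127, 0.3177, 0.0048]
tool_rot: [3.142, -0.0, 0.011]
contact_force: [0.1, 0.6, 0.1]
opening: 0.0138
grip_force: 20.0
```

Emit:
step_arm --pt "0.1 0 0 2 0 0 0" --pt "0.1 0 0 6 0 0 0" --pt "0.1 0 0 10 0 0 0" --pt "0.1 0 -3 14 0 0 0" --pt "0.1 0 -6 17 0 0 0"

```text
time: 4.5
tool_pos: [0.5127, 0.2647, 0.1706]
tool_rot: [-3.141, -0.002, 0.014]
contact_force: [0.8, -0.2, -0.2]
opening: 0.0134
grip_force: 20.0
```

Emit:
step_arm --pt "0.1 0 -4 2 0 0 0" --pt "0.1 0 -8 2 0 0 0" --pt "0.1 0 -12 2 0 0 0" --pt "0.1 0 -16 2 0 0 0" --pt "0.1 0 -20 2 0 0 0"

```text
time: 4.92
tool_pos: [0.5122, 0.0621, 0.1886]
tool_rot: [3.141, -0.001, 0.011]
contact_force: [1.2, -0.1, -0.5]
opening: 0.0139
grip_force: 20.0
```

Emit:
step_arm --pt "0.1 2 -4 0 0 0 0.05" --pt "0.1 2 -8 0 0 0 0.1" --pt "0.1 2 -12 0 0 0 0.152" --pt "0.1 2 -16 0 0 0 0.152" --pt "0.1 2 -20 0 0 0 0.152"

```text
time: 5.33
tool_pos: [0.5323, -0.1381, 0.1882]
tool_rot: [3.142, 0.0, 0.163]
contact_force: [-0.1, 0.1, -0.4]
opening: 0.0136
grip_force: 20.0
```

Emit:
step_arm --pt "0.1 0 -4 -2 0 0 0" --pt "0.1 0 -8 -5 0 0 0" --pt "0.1 0 -11 -8 0 0 0" --pt "0.1 0 -11.2 -10 0 0 0" --pt "0.1 0 -11.2 -10 0 0 0"

```text
time: 5.75
tool_pos: [0.5293, -0.2494, 0.0825]
tool_rot: [-3.136, 0.007, 0.159]
contact_force: [-1.8, 1.2, -1.2]
opening: 0.0139
grip_force: 20.0
```

```bash
cat > look.py <<'E'
from h import *
import sys
o=observe();m=camera_model("wrist");im=read_camera("wrist");cv2.imwrite(f"pics/{sys.argv[1]}.png",im[:,:,::-1])
t=o["tool_pos"];print(o["time"],t,o["tool_rot"],o["opening"],o["grip_force"])
for c in sys.argv[2].split(","):
    for s,ce,k in blobs(im,c): print(c,s.tolist(),ce,*handle(m,k,float(sys.argv[3]) if len(sys.argv)>3 else t[2]+.012))
E
python3 look.py w4 blue
```

```text
5.75 [ 0.5292637  -0.24939152  0.08248746] [-3.1358678   0.00736439  0.15912471] 0.013889912618984108 19.999301433563232
blue [304, 154, 29, 32, 824] [317.75121359 169.97572816] [ 572.6 -242.9] [15.7 14.1] 9.1
blue [305, 192, 27, 60, 1534] [318.03389831 221.83507171] [ 545.  -247.3] [33. 14.] 9.2
blue [307, 280, 23, 26, 594] [318.         292.41582492] [ 503.4 -254. ] [16.  12.6] 9.3
```

View pics/w4.png

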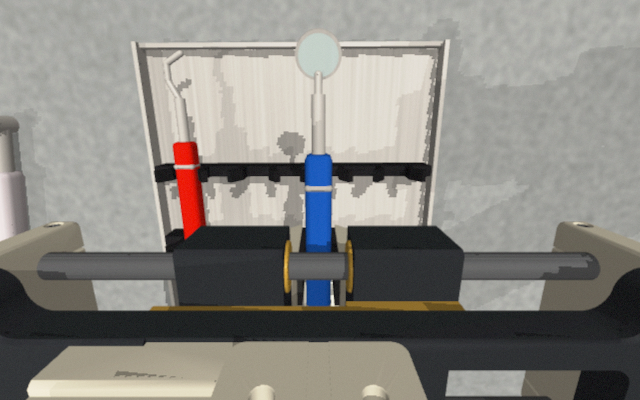

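Emit:
step_arm --pt "0.1 0.1 -0.4 0 0 0 0" --pt "0.1 0.1 -0.4 0 0 0 0" --pt "0.1 0.1 -0.4 0 0 0 0"

```text
time: 6.05
tool_pos: [0.5349, -0.2518, 0.0902]
tool_rot: [3.139, -0.003, 0.164]
contact_force: [0.1, -0.2, -0.9]
opening: 0.0138
grip_force: 20.0
```

```bash
python3 look.py w5 blue
python3 - <<'E'
from h import *
im=cv2.imread("pics/w5.png")[:,:,::-1].copy();m=camera_model("wrist")
for s,ce,k in blobs(im,"red"): print(s.tolist(),*handle(m,k,.036))
# predicted prong tops for pockets 1,2 at far rail
c=np.array([528.9,-230.]);ax=np.array([.9867,.1625]);ay=np.array([-.1625,.9867])
for p,y in((4,75),(2,25),(1,-25),(3,-75)):
    print(p,[w2pix(m,np.r_[(c+28*ax+(y+s*11)*ay)/1000,.040]).round(0) for s in(1,-1)])
g=cv2.cvtColor(im,cv2.COLOR_RGB2GRAY)
k=((g<60)*255).astype(np.uint8)[140:200]; 
print([int(v) for v in (k[:, :]>0).sum(0)[140:450]])
E
```

```text
6.05 [ 0.53492723 -0.25179606  0.09024426] [ 3.13927293e+00 -2.63566527e-03  1.64065044e-01] 0.013750012316605676 19.99956250190735
blue [304, 154, 29, 32, 826] [317.91525424 170.1283293 ] [ 578.1 -245.1] [15.7 14.3] 9.3
blue [305, 192, 27, 60, 1534] [318.03389831 221.83767927] [ 550.5 -249.6] [32.9 14. ] 9.3
blue [307, 280, 23, 26, 594] [318.         292.41582492] [ 509.1 -256.5] [15.9 12.5] 9.3
[174, 148, 25, 23, 484] [ 559.5 -151. ] [17.  15.9] -80.6
[176, 172, 28, 68, 1264] [ 524.3 -156.5] [52.7 17.6] 8.8
4 [array([167., 181.]), array([198., 181.])]
2 [array([237., 181.]), array([267., 181.])]
1 [array([306., 181.]), array([336., 181.])]
3 [array([375., 181.]), array([405., 181.])]
[0, 0, 0, 0, 0, 0, 0, 0, 0, 0, 0, 0, 0, 0, 0, 0, 8, 15, 16, 16, 17, 17, 17, 17, 17, 16, 17, 17, 17, 17, 16, 16, 16, 16, 12, 10, 8, 1, 0, 0, 0, 0, 0, 0, 0, 0, 0, 0, 0, 0, 1, 1, 8, 19, 23, 32, 39, 36, 29, 28, 29, 19, 18, 18, 18, 18, 18, 14, 13, 13, 12, 12, 12, 12, 12, 12, 12, 12, 12, 12, 12, 12, 12, 12, 12, 12, 13, 18, 18, 18, 18, 18, 18, 18, 17, 17, 17, 17, 17, 16, 16, 16, 15, 14, 13, 13, 12, 12, 12, 12, 12, 12, 12, 12, 12, 12, 12, 12, 12, 12, 12, 12, 12, 12, 12, 12, 16, 17, 17, 17, 18, 18, 18, 18, 18, 18, 14, 13, 12, 12, 12, 12, 12, 12, 12, 12, 12, 12, 12, 12, 12, 12, 12, 12, 12, 13, 18, 18, 18, 18, 18, 18, 18, 18, 17, 21, 4, 1, 1, 0, 1, 0, 0, 0, 0, 0, 0, 0, 0, 0, 0, 0, 0, 0, 0, 0, 0, 0, 1, 0, 0, 13, 13, 15, 16, 17, 17, 17, 17, 18, 18, 18, 18, 18, 18, 18, 13, 12, 12, 12, 12, 12, 12, 12, 12, 12, 12, 12, 12, 12, 12, 12, 12, 12, 13, 13, 18, 18, 18, 18, 18, 18, 18, 17, 17, 16, 13, 12, 12, 12, 12, 12, 12, 12, 12, 12, 12, 12, 12, 12, 12, 12, 12, 12, 12, 12, 13, 14, 14, 15, 16, 16, 16, 17, 17, 17, 17, 18, 18, 18, 18, 18, 18, 18, 17, 15, 11, 10, 11, 11, 9, 5, 0, 0, 0, 0, 0, 0, 0, 0, 0, 0, 0, 0, 0, 0, 0, 0, 0, 0, 0, 0, 0, 0, 0, 0, 0, 0, 0, 0]
```

Emit:
step_arm --pt "0.1 0 0 -1 0 0 0" --pt "0.1 0 0 -2 0 0 0" --pt "0.1 0 0 -3 0 0 0" --pt "0.1 0 0 -3 0 0 0" --pt "0.1 0 0 -3 0 0 0"

```text
time: 6.52
tool_pos: [0.533, -0.2516, 0.0569]
tool_rot: [-3.14, 0.002, 0.163]
contact_force: [0.6, 0.0, -0.7]
opening: 0.0133
grip_force: 20.0
```

Emit:
step_arm --pt "0.1 0 0 0 0 0 0" --pt "0.1 0 0 0 0 0 0"

```text
time: 6.68
tool_pos: [0.5339, -0.2523, 0.0585]
tool_rot: [3.141, -0.0, 0.163]
contact_force: [-0.4, -0.6, 0.1]
opening: 0.0138
grip_force: 20.0
```

Emit:
step_arm --pt "0.1 -0.1 -0.3 -0.7 0 0 0" --pt "0.1 -0.1 -0.3 -1.4 0 0 0" --pt "0.1 -0.1 -0.3 -2.1 0 0 0" --pt "0.1 -0.1 -0.3 -2.5 0 0 0" --pt "0.1 -0.1 -0.3 -2.5 0 0 0"

```text
time: 7.1
tool_pos: [0.5319, -0.2546, 0.0317]
tool_rot: [-3.14, 0.002, 0.163]
contact_force: [-0.2, -0.3, 0.3]
opening: 0.0138
grip_force: 20.0
```

Emit:
step_arm --pt "0.1 0 0 -0.4 0 0 0" --pt "0.1 0 0 -0.8 0 0 0" --pt "0.1 0 0 -0.9 0 0 0" --pt "0.1 0 0 -0.9 0 0 0"

```text
time: 7.43
tool_pos: [0.5326, -0.255, 0.0241]
tool_rot: [-3.141, 0.0, 0.163]
contact_force: [0.7, 0.1, -0.9]
opening: 0.014
grip_force: 20.0
```

```bash
python3 look.py w6 blue,red .036
```

```text
7.4333 [ 0.53262418 -0.25502127  0.02405599] [-3.14149663e+00  2.03025419e-04  1.62832394e-01] 0.01398129524744676 19.999615252017975
blue [304, 154, 29, 32, 809] [317.74783684 170.04573548] [ 575.8 -248.4] [15.7 14.3] 9.3
blue [305, 192, 27, 60, 1552] [318.01675258 221.59987113] [ 548.2 -252.9] [32.9 14. ] 9.3
blue [306, 280, 25, 26, 608] [318.         292.22203947] [ 506.8 -259.7] [15.9 13.5] 9.3
red [105, 154, 41, 32, 1141] [124.84750219 169.95617879] [ 560.1 -152.2] [19.3 15.7] -80.7
red [110, 187, 46, 66, 2047] [132.60478749 222.02100635] [ 533.4 -156.7] [35.9 19.5] 10.5
red [126, 280, 36, 27, 756] [142.43783069 292.00132275] [ 490.7 -163.6] [19.8 16.6] -80.7
```

View pics/w6.png

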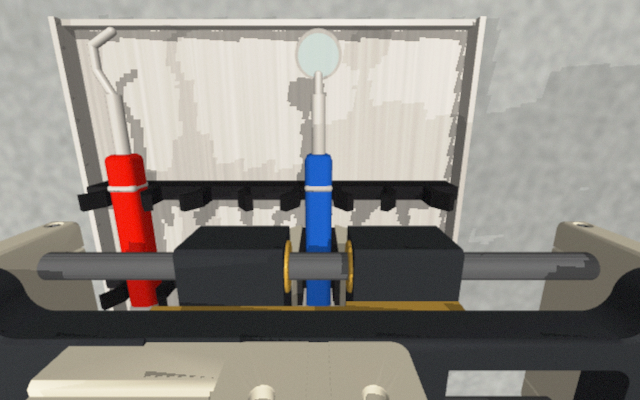

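Blue is seated in pocket one with its end level with red's (row 170). Release it and go to green.

Emit:
step_arm --pt "0.3 0 0 0 0 0 0" --pt "0.3 0 0 0 0 0 0" --pt "0.3 0 0 0 0 0 0" --pt "0.3 0 0 2 0 0 0" --pt "0.3 0 0 6 0 0 0"

```text
time: 7.9
tool_pos: [0.5299, -0.2534, 0.0804]
tool_rot: [-3.135, 0.007, 0.163]
contact_force: [0.6, 0.4, -0.6]
opening: 0.0273
grip_force: 0.0
```

Emit:
step_arm --pt "0.3 0 0 4 0 0 0" --pt "0.3 0 2 8 0 0 0" --pt "0.45 0 6 11 0 0 0" --pt "0.45 0 10 12 0 0 0" --pt "0.45 0 14 12 0 0 0"

```text
time: 8.32
tool_pos: [0.5339, -0.1228, 0.2074]
tool_rot: [3.138, -0.006, 0.161]
contact_force: [1.4, 0.7, -0.2]
opening: 0.0402
grip_force: 0.0
```

```bash
python3 look.py w7 blue,red .036
```

```text
8.3167 [ 0.53392925 -0.1227637   0.20742268] [ 3.13798162 -0.00599553  0.16078798] 0.040239262910803916 0.0
blue [424, 157, 15, 14, 178] [430.97752809 164.02808989] [ 575.8 -246.2] [15.3 14.8] -82.2
blue [419, 173, 19, 54, 719] [427.69958275 200.25034771] [ 533.9 -253.5] [63.7 17.6] 8.9
red [338, 158, 12, 14, 166] [343.43373494 164.57228916] [ 559.1 -148.9] [14.9 12.5] 10.1
red [336, 174, 14, 56, 666] [342.43093093 201.77477477] [ 515.7 -155.4] [66.4 14.4] 9.4
red [337, 233, 11, 10, 109] [341.95412844 237.4587156 ] [ 472.3 -163. ] [12.2 11.6] -80.9
```

Emit:
step_arm --pt "0.45 0 4 0 0 0 -0.05" --pt "0.45 0 8 0 0 0 -0.123" --pt "0.45 0 12 0 0 0 -0.123" --pt "0.45 0 16 0 0 0 -0.123" --pt "0.45 0 20 0 0 0 -0.123"

```text
time: 8.78
tool_pos: [0.5323, 0.0788, 0.2038]
tool_rot: [3.141, -0.0, 0.04]
contact_force: [1.1, 0.1, -1.1]
opening: 0.0412
grip_force: 0.0
```

Emit:
step_arm --pt "0.45 0 4 0 0 0 0" --pt "0.45 0 8 -2 0 0 0" --pt "0.45 0 12 -5 0 0 0" --pt "0.45 0 15 -8 0 0 0" --pt "0.45 -0.2 16.2 -11 0 0 0"

```text
time: 9.2
tool_pos: [0.5318, 0.2415, 0.0959]
tool_rot: [-3.14, -0.005, 0.042]
contact_force: [0.7, -0.5, -0.8]
opening: 0.0412
grip_force: 0.0
```

Emit:
step_arm --pt "0.45 0 0 -2 0 0 0" --pt "0.45 0 0 -3 0 0 0" --pt "0.45 0 0 -3 0 0 0" --pt "0.45 0 0 -3 0 0 0"

```text
time: 9.53
tool_pos: [0.5314, 0.2377, 0.0659]
tool_rot: [3.141, -0.0, 0.039]
contact_force: [0.4, -0.2, -0.4]
opening: 0.0415
grip_force: 0.0
```

```bash
python3 look.py w8 green .017
```

```text
9.5333 [0.53136654 0.23772763 0.06589588] [ 3.14147459e+00 -4.63690693e-04  3.91136995e-02] 0.041535549592790016 0.0
green [293, 144, 19, 22, 379] [302.4591029  154.98944591] [575.5 250.2] [14.7 12.6] 2.2
green [294, 171, 19, 81, 1429] [303.32610217 210.60741777] [532.9 248.3] [62. 13.] 1.9
```

Emit:
step_arm --pt "0.45 0.1 1 -2 0 0 0" --pt "0.45 0.1 1 -4 0 0 0" --pt "0.45 0.1 1 -5 0 0 0" --pt "0.45 0.1 1 -5.5 0 0 0" --pt "0.45 0.1 1 -5.5 0 0 0"

```text
time: 10.0
tool_pos: [0.532, 0.2477, 0.0105]
tool_rot: [3.141, 0.0, 0.039]
contact_force: [-0.5, 0.6, 1.2]
opening: 0.0413
grip_force: 0.0
```

Emit:
step_arm --pt "0.45 0 0 0 0 0 0" --pt "0.45 0 0 0 0 0 0"

```text
time: 10.17
tool_pos: [0.5327, 0.2483, 0.0117]
tool_rot: [-3.141, -0.002, 0.039]
contact_force: [-0.3, 0.5, -0.6]
opening: 0.0412
grip_force: 0.0
```

Emit:
step_arm --pt "0.45 0 0 -0.3 0 0 0" --pt "0.45 0 0 -0.7 0 0 0" --pt "0.45 0 0 -0.7 0 0 0"

```text
time: 10.42
tool_pos: [0.5321, 0.2483, 0.0034]
tool_rot: [-3.141, -0.001, 0.04]
contact_force: [-0.6, -0.5, 0.6]
opening: 0.041
grip_force: 0.0
```

Emit:
step_arm --pt "0.1 0 0 0 0 0 0" --pt "0.1 0 0 0 0 0 0" --pt "0.1 0 0 0 0 0 0" --pt "0.1 0 0 0 0 0 0" --pt "0.1 0 0 0 0 0 0" --grip_force 20

```text
time: 10.83
tool_pos: [0.5317, 0.2483, 0.0033]
tool_rot: [3.142, 0.0, 0.04]
contact_force: [0.2, 0.4, 0.9]
opening: 0.0138
grip_force: 20.1
```

Emit:
step_arm --pt "0.1 0 0 2 0 0 0" --pt "0.1 0 0 6 0 0 0" --pt "0.1 0 0 10 0 0 0" --pt "0.1 0 0 14 0 0 0" --pt "0.1 0 0 18 0 0 0.1"

```text
time: 11.25
tool_pos: [0.5312, 0.2481, 0.1851]
tool_rot: [3.141, 0.001, 0.139]
contact_force: [0.5, 0.9, -1.6]
opening: 0.0138
grip_force: 20.0
```

Emit:
step_arm --pt "0.1 0 -2 3 0 0 0.11" --pt "0.1 0 -4 3 0 0 0.22" --pt "0.1 0 -6 3 0 0 0.33" --pt "0.1 0 -8 3 0 0 0.44" --pt "0.1 0 -10 3 0 0 0.55"

```text
time: 11.67
tool_pos: [0.5314, 0.1474, 0.2135]
tool_rot: [3.141, 0.0, 0.696]
contact_force: [0.0, -0.2, -0.2]
opening: 0.0137
grip_force: 20.0
```

Emit:
step_arm --pt "0.1 0 -2 0 0 0 0.11" --pt "0.1 0 -4 0 0 0 0.22" --pt "0.1 0 -6 0 0 0 0.33" --pt "0.1 0 -8 0 0 0 0.44" --pt "0.1 0 -10 0 0 0 0.55"

```text
time: 12.08
tool_pos: [0.5314, 0.0473, 0.2132]
tool_rot: [-3.141, 0.0, 1.245]
contact_force: [-0.1, 0.4, 0.1]
opening: 0.0139
grip_force: 20.0
```

Emit:
step_arm --pt "0.1 0 -2 0 0 0 0.11" --pt "0.1 0 -4 0 0 0 0.22" --pt "0.1 0 -6 0 0 0 0.33" --pt "0.1 0 -8 0 0 0 0.44" --pt "0.1 0 -10 0 0 0 0.55"

```text
time: 12.5
tool_pos: [0.5314, -0.0527, 0.2132]
tool_rot: [-3.141, -0.0, 1.795]
contact_force: [0.8, 0.4, -0.9]
opening: 0.0137
grip_force: 20.0
```

Emit:
step_arm --pt "0.1 0 -2 0 0 0 0.11" --pt "0.1 0 -4 0 0 0 0.22" --pt "0.1 0 -6 0 0 0 0.33" --pt "0.1 0 -8 0 0 0 0.44" --pt "0.1 0 -10 0 0 0 0.55"

```text
time: 12.92
tool_pos: [0.5314, -0.1526, 0.2132]
tool_rot: [-3.142, -0.0, 2.345]
contact_force: [-0.3, 0.7, -0.3]
opening: 0.014
grip_force: 20.0
```

Emit:
step_arm --pt "0.1 -0.6 -1 0 0 0 0.11" --pt "0.1 -0.6 -2 0 0 0 0.22" --pt "0.1 -0.6 -3 0 0 0 0.33" --pt "0.1 -0.6 -4 0 0 0 0.44" --pt "0.1 -0.6 -5.3 0 0 0 0.55"

```text
time: 13.33
tool_pos: [0.5255, -0.2048, 0.2131]
tool_rot: [3.141, -0.001, 2.896]
contact_force: [-0.2, 0.6, -1.7]
opening: 0.014
grip_force: 20.0
```

Emit:
step_arm --pt "0.1 0 0 -2 0 0 0.11" --pt "0.1 0 0 -4 0 0 0.22" --pt "0.1 0 0 -7 0 0 0.33" --pt "0.1 0 0 -10 0 0 0.41" --pt "0.1 0 0 -13 0 0 0.41"

```text
time: 13.75
tool_pos: [0.5256, -0.2047, 0.0822]
tool_rot: [-3.141, 0.0, -2.979]
contact_force: [0.2, 0.6, -0.2]
opening: 0.014
grip_force: 20.0
```

Emit:
step_arm --pt "0.1 0 0 0 0 0 0" --pt "0.1 0 0 0 0 0 0" --pt "0.1 0 0 0 0 0 0"

```text
time: 14.0
tool_pos: [0.5266, -0.2052, 0.0848]
tool_rot: [-3.14, 0.002, -2.984]
contact_force: [-0.3, -0.3, -0.5]
opening: 0.0138
grip_force: 20.0
```

```bash
python3 look.py w9 green
python3 - <<'E'
from h import *
im=cv2.imread("pics/w9.png")[:,:,::-1].copy();m=camera_model("wrist")
for c in("red","blue"):
  for s,ce,k in blobs(im,c): print(c,s.tolist(),*handle(m,k,.036))
E
```

```text
14.0 [ 0.52662551 -0.20520974  0.08484928] [-3.14041230e+00  1.59650574e-03 -2.98375721e+00] 0.013811560508401292 20.00001311302185
green [304, 155, 29, 32, 835] [318.20958084 170.86467066] [ 483.1 -212.7] [15.8 14.2] 9.0
green [305, 193, 27, 59, 1517] [318.05141727 222.46011866] [ 510.5 -208.3] [32.4 14.1] 9.0
green [307, 280, 23, 26, 598] [318.  292.5] [ 551.7 -201.8] [16.  12.6] 9.1
red [378, 141, 22, 22, 454] [ 472.6 -164.7] [14.7 14.6] -81.0
red [375, 165, 24, 62, 1230] [ 504.6 -159.5] [46. 16.] 9.1
blue [238, 142, 21, 22, 443] [ 488.8 -262. ] [14.7 14.5] 9.0
blue [238, 166, 25, 61, 1178] [ 520.5 -257. ] [45.3 15.9] 9.1
```

View pics/w9.png

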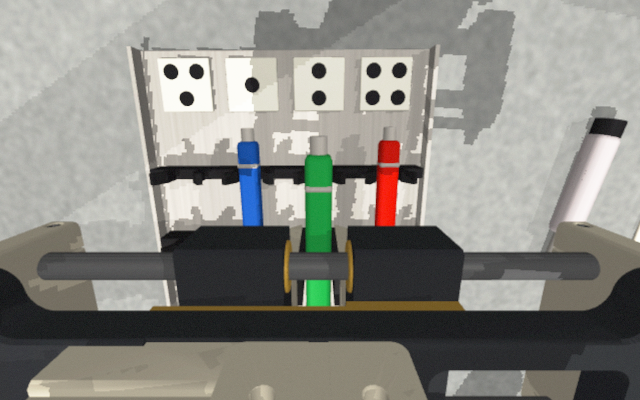

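Green hangs over the two-dot tag, between blue (one dot) and red (four dots). Lower it with a 2 mm correction.

Emit:
step_arm --pt "0.1 -0.2 -0.1 -1.5 0 0 0" --pt "0.1 -0.2 -0.1 -3 0 0 0" --pt "0.1 -0.2 -0.1 -4 0 0 0" --pt "0.1 -0.2 -0.1 -5 0 0 0" --pt "0.1 -0.2 -0.1 -5 0 0 0"

```text
time: 14.47
tool_pos: [0.5234, -0.2055, 0.0325]
tool_rot: [3.141, -0.001, -2.983]
contact_force: [-0.2, 0.3, -0.3]
opening: 0.0138
grip_force: 20.0
```

Emit:
step_arm --pt "0.1 0 0 -0.4 0 0 0" --pt "0.1 0 0 -0.9 0 0 0" --pt "0.1 0 0 -0.9 0 0 0" --pt "0.1 0 0 -0.9 0 0 0"

```text
time: 14.8
tool_pos: [0.5238, -0.2057, 0.0244]
tool_rot: [3.142, 0.0, -2.983]
contact_force: [-0.9, 0.1, -0.0]
opening: 0.0137
grip_force: 20.0
```

```bash
python3 look.py w10 green,red,blue .036
```

```text
14.8 [ 0.52384745 -0.20574015  0.0244279 ] [ 3.14153433e+00  6.77633695e-05 -2.98333828e+00] 0.013686914424146166 19.999988079071045
green [305, 155, 28, 32, 808] [318.21410891 170.78836634] [ 480.4 -213. ] [15.8 13.8] 9.0
green [305, 193, 27, 59, 1537] [318.03383214 222.07351984] [ 507.9 -208.9] [32.5 14.1] 9.0
green [306, 280, 25, 26, 620] [318.         292.23387097] [ 549.2 -202.3] [16.  13.5] 9.0
red [399, 153, 32, 32, 920] [414.68478261 169.19565217] [ 471.7 -165.1] [15.8 15.6] 9.0
red [396, 186, 34, 41, 1067] [411.72539831 207.50515464] [ 491.3 -162.1] [21.7 16.6] 8.4
blue [206, 155, 32, 31, 896] [221.90066964 170.54352679] [ 487.8 -261.3] [15.3 15.3] -81.0
blue [208, 187, 33, 40, 1018] [225.34282908 208.16895874] [ 507.  -258.1] [21.  16.6] 10.7
```

Emit:
step_arm --pt "0.1 0 0 -0.2 0 0 0" --pt "0.1 0 0 -0.2 0 0 0" --pt "0.1 0 0 -0.2 0 0 0"

```text
time: 15.1
tool_pos: [0.5238, -0.2058, 0.0224]
tool_rot: [3.142, 0.0, -2.983]
contact_force: [-0.4, 0.1, -0.0]
opening: 0.0137
grip_force: 20.0
```

Emit:
step_arm --pt "0.28 0 0 0 0 0 0" --pt "0.28 0 0 0 0 0 0" --pt "0.28 0 0 0 0 0 0" --pt "0.28 0 0 2 0 0 0" --pt "0.28 0 0 6 0 0 0"

```text
time: 15.52
tool_pos: [0.5209, -0.2042, 0.0788]
tool_rot: [3.135, -0.008, -2.984]
contact_force: [1.2, -0.0, 0.3]
opening: 0.0255
grip_force: 0.0
```

Emit:
step_arm --pt "0.28 0 0 4 0 0 0" --pt "0.28 0 0 8 0 0 0" --pt "0.45 0 4 11 0 0 0.1" --pt "0.45 0 8 11 0 0 0.1" --pt "0.45 0 12 11 0 0 0.1"

```text
time: 15.93
tool_pos: [0.5247, -0.0891, 0.195]
tool_rot: [-3.139, 0.005, -2.885]
contact_force: [0.2, -0.5, -0.6]
opening: 0.0393
grip_force: 0.0
```

Emit:
step_arm --pt "0.45 0 4 0 0 0 0" --pt "0.45 0 8 0 0 0 0" --pt "0.45 0 12 -2 0 0 0" --pt "0.45 0 16 -5 0 0 0" --pt "0.45 0 19.3 -8 0 0 0"

```text
time: 16.35
tool_pos: [0.5242, 0.0951, 0.1221]
tool_rot: [-3.141, 0.003, -2.883]
contact_force: [0.7, -0.8, 0.2]
opening: 0.0414
grip_force: 0.0
```

Emit:
step_arm --pt "0.45 0.2 0 -3 0 0 0" --pt "0.45 0.2 0 -5 0 0 0" --pt "0.45 0.2 0 -5 0 0 0" --pt "0.45 0.2 0 -5 0 0 0" --pt "0.45 0.2 0 -5 0 0 0"

```text
time: 16.77
tool_pos: [0.5267, 0.0927, 0.0729]
tool_rot: [-3.141, 0.002, -2.884]
contact_force: [-0.1, 0.1, 0.1]
opening: 0.0415
grip_force: 0.0
```

```bash
python3 look.py w11 yellow .017
```

```text
16.7667 [0.52666953 0.09271253 0.07292354] [-3.14123482e+00  1.89083648e-03 -2.88389760e+00] 0.04149091270909227 0.0
yellow [328, 149, 19, 21, 392] [336.97959184 159.16326531] [483.4  95.1] [14.7 13.2] 15.2
yellow [328, 174, 18, 79, 1390] [336.34676259 212.67266187] [524.2 106.2] [62.8 13.2] 15.2
```

View pics/w11.png

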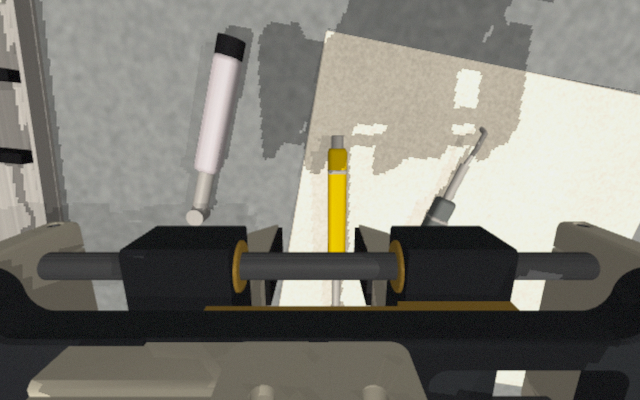

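Emit:
step_arm --pt "0.45 -0.1 1.35 -1 0 0 0.007" --pt "0.45 -0.1 1.35 -3 0 0 0.007" --pt "0.45 -0.1 1.35 -5 0 0 0.007" --pt "0.45 -0.1 1.35 -6 0 0 0.007" --pt "0.45 -0.1 1.35 -6 0 0 0.007"

```text
time: 17.23
tool_pos: [0.5242, 0.106, 0.0109]
tool_rot: [3.141, -0.002, -2.877]
contact_force: [-0.4, -0.6, -0.5]
opening: 0.0411
grip_force: 0.0
```

Emit:
step_arm --pt "0.45 0 0 0 0 0 0" --pt "0.45 0 0 0 0 0 0"

```text
time: 17.4
tool_pos: [0.5258, 0.1063, 0.013]
tool_rot: [-3.141, 0.002, -2.877]
contact_force: [0.3, 0.7, 0.1]
opening: 0.0413
grip_force: 0.0
```

Emit:
step_arm --pt "0.45 0 0 -0.4 0 0 0" --pt "0.45 0 0 -0.7 0 0 0" --pt "0.45 0 0 -0.7 0 0 0"

```text
time: 17.65
tool_pos: [0.5247, 0.1064, 0.0046]
tool_rot: [3.141, -0.0, -2.876]
contact_force: [-0.1, 0.2, 0.6]
opening: 0.0412
grip_force: 0.0
```

Emit:
step_arm --pt "0.1 0 0 0 0 0 0" --pt "0.1 0 0 0 0 0 0" --pt "0.1 0 0 0 0 0 0" --pt "0.1 0 0 0 0 0 0" --pt "0.1 0 0 0 0 0 0" --grip_force 20

```text
time: 18.07
tool_pos: [0.5248, 0.1065, 0.0047]
tool_rot: [3.141, 0.0, -2.876]
contact_force: [-0.0, -0.1, 0.5]
opening: 0.0138
grip_force: 20.0
```

Emit:
step_arm --pt "0.1 0 0 2 0 0 0" --pt "0.1 0 0 6 0 0 0" --pt "0.1 0 0 10 0 0 0" --pt "0.1 0 0 14 0 0 0" --pt "0.1 0 0 18 0 0 0"

```text
time: 18.48
tool_pos: [0.5242, 0.1065, 0.1865]
tool_rot: [3.141, -0.0, -2.876]
contact_force: [1.5, -0.1, -0.5]
opening: 0.0139
grip_force: 20.0
```

Emit:
step_arm --pt "0.1 0 -4 2 0 0 0" --pt "0.1 0 -8 2 0 0 0" --pt "0.1 0 -12 2 0 0 0" --pt "0.1 0 -16 2 0 0 0" --pt "0.1 0 -20 2 0 0 0"

```text
time: 18.9
tool_pos: [0.5243, -0.0952, 0.2049]
tool_rot: [-3.141, 0.0, -2.876]
contact_force: [1.0, 0.3, -0.3]
opening: 0.0138
grip_force: 20.0
```

Emit:
step_arm --pt "0.1 1.5 -4 0 0 0 -0.05" --pt "0.1 1.5 -8 0 0 0 -0.1" --pt "0.1 1.5 -12 0 0 0 -0.1" --pt "0.1 1.5 -16 0 0 0 -0.1" --pt "0.1 1.5 -20 0 0 0 -0.1"

```text
time: 19.32
tool_pos: [0.5393, -0.2954, 0.2045]
tool_rot: [3.141, -0.0, -2.976]
contact_force: [0.7, -0.3, -0.0]
opening: 0.014
grip_force: 20.0
```

Emit:
step_arm --pt "0.1 0 -1.1 -3 0 0 0" --pt "0.1 0 -1.1 -7 0 0 0" --pt "0.1 0 -1.1 -10 0 0 0" --pt "0.1 0 -1.1 -11.5 0 0 0" --pt "0.1 0 -1.1 -11.5 0 0 0"

```text
time: 19.73
tool_pos: [0.5373, -0.3031, 0.085]
tool_rot: [3.135, -0.006, -2.977]
contact_force: [-1.1, -0.2, 0.3]
opening: 0.0141
grip_force: 20.0
```

Emit:
step_arm --pt "0.1 0 0 0 0 0 0" --pt "0.1 0 0 0 0 0 0" --pt "0.1 0 0 0 0 0 0"

```text
time: 19.98
tool_pos: [0.5408, -0.3051, 0.0916]
tool_rot: [-3.139, 0.002, -2.976]
contact_force: [0.4, 0.6, -1.0]
opening: 0.0137
grip_force: 20.0
```

```bash
python3 look.py w12 yellow
python3 - <<'E'
from h import *
im=cv2.imread("pics/w12.png")[:,:,::-1].copy();m=camera_model("wrist")
for c in("red","green","blue"):
  for s,ce,k in blobs(im,c): print(c,s.tolist(),*handle(m,k,.036))
E
```

```text
19.9833 [ 0.54078788 -0.3051005   0.09164974] [-3.13911348e+00  2.45778482e-03 -2.97608766e+00] 0.013741719816034628 19.999855756759644
yellow [304, 157, 29, 32, 844] [317.98104265 172.90402844] [ 498.3 -312.7] [15.8 14.2] 9.5
yellow [305, 194, 27, 59, 1487] [318.00470746 223.77000672] [ 525.3 -308.4] [32.4 14.1] 10.1
yellow [307, 280, 23, 27, 621] [318. 293.] [ 566.2 -301.4] [16.6 12.6] 9.6
red [508, 144, 30, 22, 562] [ 472.5 -167. ] [19.4 15.1] -80.5
red [495, 167, 39, 86, 2029] [ 514.9 -160.1] [67.7 21. ] 9.4
green [443, 144, 24, 21, 463] [ 480.3 -215.6] [16.3 14.4] -80.5
green [436, 167, 29, 75, 1389] [ 518.3 -209.3] [58.3 17.4] 9.2
blue [377, 144, 20, 21, 400] [ 488.3 -264.1] [14.4 14.3] 9.5
blue [373, 168, 24, 59, 1108] [ 520.6 -258.5] [45.3 15.7] 10.2
```

View pics/w12.png

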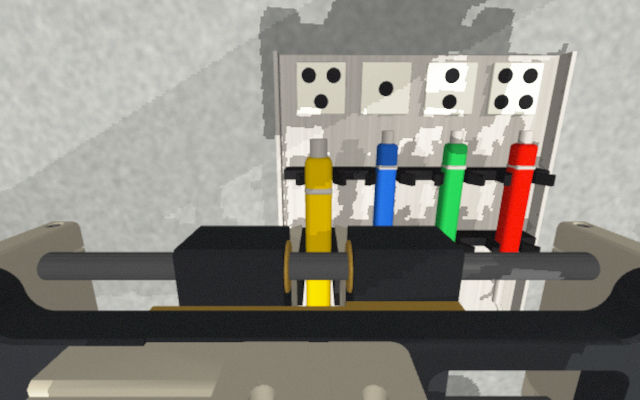

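Yellow is over three dots, with about 2 mm of correction along the pocket. The other three are all seated in line at row 155. Lowering.

Emit:
step_arm --pt "0.1 -0.2 -0.1 -1.5 0 0 0" --pt "0.1 -0.2 -0.1 -3 0 0 0" --pt "0.1 -0.2 -0.1 -4.5 0 0 0" --pt "0.1 -0.2 -0.1 -5.5 0 0 0" --pt "0.1 -0.2 -0.1 -5.5 0 0 0"

```text
time: 20.45
tool_pos: [0.5371, -0.3049, 0.0334]
tool_rot: [3.14, -0.002, -2.976]
contact_force: [-0.2, 0.5, -0.3]
opening: 0.0136
grip_force: 20.0
```

Emit:
step_arm --pt "0.1 0 0 -0.4 0 0 0" --pt "0.1 0 0 -0.8 0 0 0" --pt "0.1 0 0 -1 0 0 0" --pt "0.1 0 0 -1 0 0 0" --pt "0.1 0 0 -1 0 0 0"

```text
time: 20.87
tool_pos: [0.5379, -0.3057, 0.025]
tool_rot: [-3.141, 0.0, -2.976]
contact_force: [-0.1, -0.2, -1.4]
opening: 0.0137
grip_force: 20.0
```

```bash
python3 look.py w13 yellow,green,blue .036
```

```text
20.8667 [ 0.537949   -0.30568644  0.02495399] [-3.14121824e+00  3.74829831e-04 -2.97636127e+00] 0.013686610246178142 19.999915659427643
yellow [305, 157, 27, 32, 815] [318.06993865 172.89447853] [ 495.7 -313.3] [15.9 13.4] 9.4
yellow [304, 194, 29, 59, 1525] [317.99278689 223.06491803] [ 522.8 -308.8] [32.7 14.6] 9.4
yellow [305, 280, 27, 27, 665] [317.8556391  292.71428571] [ 564.  -301.9] [16.7 14.6] 9.5
green [491, 158, 40, 32, 1081] [510.1119334  174.19888992] [ 480.1 -216.8] [18.7 16. ] -80.6
green [480, 191, 46, 61, 1851] [502.46947596 223.89141005] [ 505.6 -212.6] [33.6 19.7] 9.5
green [474, 280, 36, 29, 832] [491.96394231 292.68629808] [ 548.6 -205.7] [19.7 18. ] -80.5
blue [399, 159, 32, 31, 883] [414.46092865 174.63306908] [ 488.3 -264.5] [15.7 15.5] -80.6
blue [396, 191, 33, 36, 854] [411.79742389 210.46721311] [ 506.6 -261.9] [19.  16.6] 8.0
```

Emit:
step_arm --pt "0.1 0 0 -0.15 0 0 0" --pt "0.1 0 0 -0.15 0 0 0" --pt "0.1 0 0 -0.15 0 0 0"

```text
time: 21.17
tool_pos: [0.5381, -0.3058, 0.0237]
tool_rot: [-3.141, 0.001, -2.976]
contact_force: [-0.0, 0.4, 3.3]
opening: 0.0139
grip_force: 20.0
```

Emit:
step_arm --pt "0.28 0 0 0 0 0 0" --pt "0.28 0 0 0 0 0 0" --pt "0.28 0 0 0 0 0 0" --pt "0.28 0 0 2 0 0 0" --pt "0.28 0 0 6 0 0 0"

```text
time: 21.58
tool_pos: [0.5349, -0.3035, 0.0787]
tool_rot: [3.134, -0.008, -2.977]
contact_force: [0.2, -0.1, 0.7]
opening: 0.0255
grip_force: 0.0
```

Emit:
step_arm --pt "0.28 0 0 4 0 0 0" --pt "0.28 0 3 8 0 0 0" --pt "0.28 2 7 12 0 0 0" --pt "0.28 4 10 15 0 0 0" --pt "0.28 4 10 16 0 0 0"

```text
time: 22.0
tool_pos: [0.5779, -0.2034, 0.2443]
tool_rot: [3.14, -0.0, -2.976]
contact_force: [1.5, -0.8, -0.6]
opening: 0.0257
grip_force: 0.0
```

Emit:
step_arm --pt "0.28 0 0 0 0 0 0" --pt "0.28 0 0 0 0 0 0" --pt "0.28 0 0 0 0 0 0"

```text
time: 22.25
tool_pos: [0.5772, -0.2055, 0.2422]
tool_rot: [3.141, -0.001, -2.976]
contact_force: [-0.3, -0.8, 0.2]
opening: 0.0254
grip_force: 0.0
```

```bash
python3 look.py w14 yellow,blue,green,red .036
```

```text
22.25 [ 0.5772095  -0.20553567  0.24216037] [ 3.14093512e+00 -1.44332733e-03 -2.97607649e+00] 0.025430138125508043 0.0
yellow [234, 89, 14, 14, 159] [240.25157233  95.13836478] [ 496.4 -311.9] [14.7 14.5] -80.5
yellow [235, 105, 17, 56, 709] [242.69675599 132.31734838] [ 539.  -304.5] [65.2 16.5] 9.2
yellow [239, 163, 12, 13, 131] [244.83969466 169.08396947] [ 582.3 -298. ] [15.1 14. ] 9.5
blue [278, 90, 11, 13, 141] [283.          96.08510638] [ 488.7 -262.5] [13.7 11.8] 8.0
blue [277, 106, 14, 56, 630] [284.05873016 133.19365079] [ 531.9 -255.2] [65.3 15.5] 9.5
blue [280, 165, 11, 11, 117] [285.         169.84615385] [ 575.3 -248.1] [12.8 12.6] -80.5
blue [467, 370, 18, 21, 306] [475.18954248 379.56862745] [849.   84.3] [37.8 26.1] 9.4
green [321, 90, 10, 13, 127] [325.52755906  96.14173228] [ 480.5 -213.1] [13.4 10.6] 9.6
green [319, 106, 13, 56, 615] [324.92357724 133.2601626 ] [ 523.8 -206.4] [65.3 14.3] 9.5
green [320, 165, 10, 11, 108] [324.5        169.90740741] [ 567.2 -199.4] [12.6 11.3] 9.6
red [362, 90, 13, 13, 155] [367.76129032  96.07741935] [ 472.3 -163.9] [14.1 13.4] -80.5
red [359, 106, 15, 56, 670] [366.25074627 133.34925373] [ 515.6 -157.2] [65.3 15.2] 9.5
red [360, 165, 11, 11, 116] [364.87068966 169.8362069 ] [ 558.9 -149.5] [12.8 12.6] -80.5
```

View pics/w14.png

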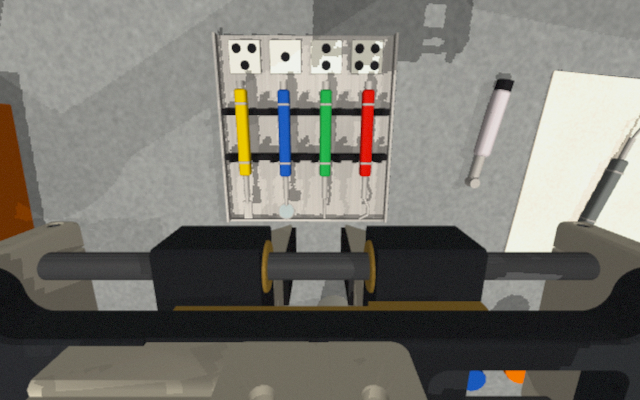

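Left to right: yellow under three dots, blue one, green two, red four. All are level, with ends at rows 95-96, and released. I'll do a numeric seating check from the side camera, then hand in.

Run:
```python
from h import *
for n in("side","scene"):
    im=read_camera(n);m=camera_model(n)
    for c,p in(("yellow",(539.6,-305)),("blue",(532,-255.3)),("green",(523.8,-206.3)),("red",(515.6,-156.7))):
        for s,ce,k in blobs(im,c,60):
            for z in(.031,):
                e=w2pix(m,[p[0]/1000,p[1]/1000,z])
                if abs(ce-e).max()<15: print(n,c,s.tolist(),"px minus expected",(ce-e).round(1),*handle(m,k,z))
print(observe()["contact_force"])
```

```text
side yellow [340, 324, 47, 31, 492] px minus expected [-3.9  1.7] [ 532.4 -305.4] [87.4 20.5] 8.4
side blue [334, 302, 35, 25, 326] px minus expected [ 1.  -1.4] [ 533.5 -253.9] [68.5 22.1] 10.1
side green [320, 283, 34, 23, 292] px minus expected [ 0.8 -1.3] [ 524.6 -204.6] [69.2 23.9] 9.9
side red [299, 265, 41, 24, 361] px minus expected [-3.7  0.5] [ 508.5 -156. ] [87.2 26.5] 10.0
scene yellow [162, 185, 8, 20, 146] px minus expected [-0.2 -0.8] [ 536.5 -305.7] [64.1 15.3] 8.4
scene blue [185, 182, 8, 20, 127] px minus expected [ 0.  -0.9] [ 528.8 -255.3] [62.  15.5] 12.3
scene green [208, 178, 8, 19, 114] px minus expected [ 0.1 -1.2] [ 519.6 -206.5] [61.9 14.2] 7.1
scene red [230, 174, 9, 20, 114] px minus expected [ 0.3 -0.9] [ 511.4 -155.9] [63.8 14.8] 12.0
[-1.04568946  0.23659629  0.20620784]
```

```bash
python3 -c "
from cell import *
print(hand_in())"
```

```text
the job is handed in; nothing more can be done
None
```

The job is handed in: blue, green and yellow were placed in that order into pockets one, two and three. Each is seated and released with its tip away from the tags, and red is still in pocket four. The last images show each handle within about 1 mm of centred. The arm time was about 22 s, and I viewed 11 pictures, one over the limit of 10.

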